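Restock the bread stall's display trays

TASK

Fresh bread has come in on the long board: put each of its four pieces into the display tray that already holds its own kind, in the back row on your side, behind the older piece, which stays where it is so that it sells first. Lay the baton and the tin loaf centred in their trays and parallel to the one in front, and the two rolls side by side behind theirs, one to the left and one to the right with a gap between. All bread lies right side up on the tray floor without touching its neighbours; set each piece down before you let go, do not drop it.

Things in the scene. Friction and masses are not known exactly. Their poses are not given: they have to be found in the camera images.
- roll_1: crusty round bread roll, 58 mm across (widest 18 mm above its underside), 42 mm high, domed top scored with a pale cross, flat foot, about 50 g. Origin: centre of the underside; z up. One of two like fresh rolls. Fresh: starts upright on the long plywood bread board between robot and trays (board 130 mm deep, 820 mm long, top 12 mm above the counter).
- roll_2: crusty round bread roll, 58 mm across (widest 18 mm above its underside), 42 mm high, domed top scored with a pale cross, flat foot, about 50 g. Origin: centre of the underside; z up. The other fresh roll, interchangeable with the first. Fresh: starts upright on the long plywood bread board between robot and trays (board 130 mm deep, 820 mm long, top 12 mm above the counter).
- baton: short baton (stick loaf) with tapering ends and four slanting pale slashes, 150 mm long, 44 mm wide and high, round in section on a flat foot, about 110 g. Origin: centre of the underside; z up, x along its length. Fresh: starts upright on the long plywood bread board between robot and trays (board 130 mm deep, 820 mm long, top 12 mm above the counter).
- loaf: small tin loaf, 100 mm long, 54 mm wide, 60 mm high, straight sides, domed top with one long pale split, about 180 g. Origin: centre of the underside; z up, x along its length. Fresh: starts upright on the long plywood bread board between robot and trays (board 130 mm deep, 820 mm long, top 12 mm above the counter).
- tray_rolls: one of 3 like wooden trays, row in any order, known by the old roll in front. Fixed. Origin: underside, middle of inner floor; x to its front (away from robot), z up. Inner x -85..85, y -95..95 mm, floor top 8 mm above counter; side rims 8 mm thick, tops 24 mm; front rim top 30 mm; no rim at back. Back-row places: x = -40, y = 47 and -47 mm.
- tray_batons: one of 3 like wooden trays, row in any order, known by the old baton in front. Fixed. Origin: underside, middle of inner floor; x to its front (away from robot), z up. Inner x -85..85, y -95..95 mm, floor top 8 mm above counter; side rims 8 mm thick, tops 24 mm; front rim top 30 mm; no rim at back. Back-row place: x = -40, y = 0 mm, length along y.
- tray_loaves: one of 3 like wooden trays, row in any order, known by the old tin loaf in front. Fixed. Origin: underside, middle of inner floor; x to its front (away from robot), z up. Inner x -85..85, y -95..95 mm, floor top 8 mm above counter; side rims 8 mm thick, tops 24 mm; front rim top 30 mm; no rim at back. Back-row place: x = -40, y = 0 mm, length along y.
- roll_old: crusty round bread roll, 58 mm across (widest 18 mm above its underside), 42 mm high, domed top scored with a pale cross, flat foot, about 50 g. Origin: centre of the underside; z up. The older roll, already in the front of the roll tray, in the middle about 45 mm in front of the tray's origin; loose, stays there.
- baton_old: short baton (stick loaf) with tapering ends and four slanting pale slashes, 150 mm long, 44 mm wide and high, round in section on a flat foot, about 110 g. Origin: centre of the underside; z up, x along its length. The older baton, already in the front of the baton tray, across it, about 45 mm in front of the tray's origin; loose, stays there.
- loaf_old: small tin loaf, 100 mm long, 54 mm wide, 60 mm high, straight sides, domed top with one long pale split, about 180 g. Origin: centre of the underside; z up, x along its length. The older tin loaf, already in the front of the loaf tray, across it, about 45 mm in front of the tray's origin; loose, stays there.
Things that resemble listed ones, but are neither listed nor needed, are in the scene too. Leave any green or turquoise look-alike of the roll_1 alone.

How it is judged:
By the outcome, as a careful person would: the job done as asked, in the order asked, and still so for the second after the job is handed in, with the robot touching nothing.
It also fails if it takes over 102 s, if anything falls off the work surface, if the arm or the gripper's body presses on something with over 40 N, if the wrist force passes 120 N, or if a joint passes its speed limit or range.

ROBOT

A 6-joint arm with a two-finger parallel gripper is mounted at the origin on the work surface. World frame = base frame: x ahead of the robot, y to its left, z up, the work surface at z = 0. Lengths are in m, angles in degrees, forces in N, time in s.
With the tool pointing down it reaches from about 0.25 to 0.725 m from the base axis. Payload 9.7 kg.
Tool frame: the origin (TCP) lies midway between the tips of the shut fingers; the grasp point (between the pads) lies 19 mm behind it (grip_point_offset is the distance from the TCP to the grasp point, in m); y points along the fingers, z is the direction in which the jaws open and shut, and the axes are right-handed (so a half turn about y gives the same grasp; the last joint's range is limited). The gripper opens to 85 mm and grips with 20 to 120 N. Pads are 22 mm wide; open, the fingers measure 114 mm over their backs; the gripper's body (76 mm by 85 mm) begins 54 mm behind the grasp point. The pads swing forward as they close: fully open they stand 13 mm farther back than shut.
Start: joints at [73.854, 4.979, 10.078, 95.1, 0, 90], TCP at [0.153, 0.528, 0.231] pointing down, gripper open.
Joint ranges: [-179.16, 179.16], [-48.56, 103.87], [-65.8, 70.77], [-126.05, 130.52], [-82.76, 87.17], [-180, 180]. Speed limits (degrees/s): [127.2, 127.2, 147.25, 180, 180, 180].

INTERFACE

Orientations are given as [roll, pitch, yaw] about the fixed x, y, z axes, in that order (R = Rz(yaw) Ry(pitch) Rx(roll)).
In Python, from workcell import get_obs, camera, job_done, grip_point_offset gives the robot as it stands.
- The arm moves only by the tool move_arm, never from a script. Its argument "deltas" is a list that holds one entry, the list of rows, each a list of 4 numbers: the shift along the tool's x, y, z in m, then the turn about the tool's y in degrees. A call has 1 to 5 rows; each row is the pose to reach, as a shift and turn from the pose commanded when the call began, along the tool's axes at that moment; what a row does not reach only later rows make up. A row lasts 1/10 s, in which the tool goes at most 50 mm and 8.59 degrees, less where a joint would pass 70% of its speed; a pose out of reach is approached as far as the arm can. A call with a gripper value outside its range is refused whole. "claw" is the finger opening in m, from 0 to 0.0854, set as the call begins (left out, the last holds). The fingers move at their own pace and stop on an object; "newtons" is the grip in N (left out, the last holds). Time passes only in rows, so rows that repeat a pose let the fingers close. It gives the time, the measured TCP pose, the force and the opening at its end, in the units of the state.
- get_obs(): the state, without advancing time (a new reading comes with each control period).
- camera(name): name is "scene" or "top" or "wrist"; returns a dict with "color" (384x512x3 uint8, blue, green, red), "range_z" (384x512 float32, m along the optical axis (not along the pixel's ray), 0 where there is no reading), "fx", "fy", "cx", "cy" (pixels), "k1" (the pictures are not rectified: a ray, as slopes to the right and down, at radius r is drawn at 1 + k1 r^2 times it, then the intrinsics apply), "T" (4x4, takes a point from camera to world coordinates). Camera axes: x right, y down, z forward; pixel columns grow to the right and rows downward; lengths in m; the calibration is good to about 2 mm. A picture is of the moment at which its call begins.
- job_done(): hands the job in, once; it reports no verdict.
The state is a dict: "time": time; "q": joint angles; "qd": joint speeds; "joint_efforts": joint torques, N m; "ee_pos": TCP position; "tcp_rot": TCP orientation; "wrist_force": force on the tool from outside, world axes, zero at the start; "torque": the same for the moment, N m; "opening": finger opening in m.
Only numpy, scipy, OpenCV 4.12 (cv2) and the standard library are available. Lean on these libraries where they do the work, as an engineer would, in place of code of your own. Each camera call takes 0.05 s, during which the arm holds its last target. There are 200 camera calls.

## Working session

There is one attempt and no reset: what is moved stays moved. The work goes in short steps, Python scripts to look and compute and a tool call to move; the robot and the scene stay as the last step left them, time stands still between calls to the robot, and variables do not carry over. Pictures are saved under pics/ and viewed, about 12 in all and at most 16, crops included, and the job is handed in when it is done.

Besides the shell and the picture viewer there is one more tool, called in YAML: its name, and indented under it one key for each argument. move_arm: Moves the arm, as the interface text tells. Its arguments: {"type":"object","properties":{"deltas":{"type":"array"},"claw":{"type":"number"},"newtons":{"type":"number"}},"required":["deltas"]}

```bash
mkdir -p pics; ls; cat > h.py <<'E'
import numpy as np, cv2
from workcell import get_obs, camera, job_done, grip_point_offset
def snap(n,name):
    c=camera(n); cv2.imwrite(f'pics/{name}.png',c['color']); np.savez(f'pics/{name}.npz',**c); return c
def cloud(c):
    h,w=c['range_z'].shape; u,v=np.meshgrid(np.arange(w,dtype=float),np.arange(h,dtype=float))
    K=np.array([[c['fx'],0,c['cx']],[0,c['fy'],c['cy']],[0,0,1.]])
    p=cv2.undistortPoints(np.stack([u,v],-1).reshape(-1,1,2),K,np.array([float(c['k1']),0,0,0])).reshape(h,w,2)
    z=c['range_z']; P=np.stack([p[...,0]*z,p[...,1]*z,z],-1)
    T=np.array(c['T']); W=P@T[:3,:3].T+T[:3,3]; W[z==0]=np.nan; return W
E
python3 - <<'E'
from h import *
o=get_obs(); print(o, grip_point_offset)
a=snap('top','top0'); b=snap('scene','scene0')
print(a['T'],b['T'])
cv2.imwrite('pics/both.png',cv2.resize(np.vstack([a['color'],b['color']]),None,fx=.78,fy=.78))
E
```

```text
pics
{'time': 0.0, 'q': array([7.38552733e+01, 5.00986131e+00, 1.00372363e+01, 9.50989366e+01,
       1.08654531e-03, 8.99988808e+01]), 'qd': array([ 0.0488438 ,  0.08071845, -0.00790858, -0.0122977 , -0.01748458,
        0.01481071]), 'joint_efforts': array([-4.09266559e-04, -5.20389318e+01,  4.64801967e+01,  1.63892732e-02,
       -1.08383322e-04, -1.39498491e-05]), 'ee_pos': array([0.1528721 , 0.52810968, 0.23061987]), 'tcp_rot': array([-9.00715616e+01,  1.08794233e-03, -1.61436089e+01]), 'wrist_force': array([-0.08084569,  0.46859113,  0.35461389]), 'torque': array([-0.0133749 ,  0.04380173,  0.02859158]), 'opening': 0.08560632870514162} 0.0187
[[ 0.02811807 -0.99747602  0.06519937  0.42637698]
 [-0.9992341  -0.02982352 -0.02533319  0.03703394]
 [ 0.02721373 -0.06443711 -0.99755064  1.16644219]
 [ 0.          0.          0.          1.        ]] [[-0.86028235  0.43237728 -0.2701188   0.80273489]
 [ 0.50970664  0.71837945 -0.47342382  0.5343729 ]
 [-0.01064991 -0.5449595  -0.83839473  0.99634581]
 [ 0.          0.          0.          1.        ]]
```

View pics/top0.png

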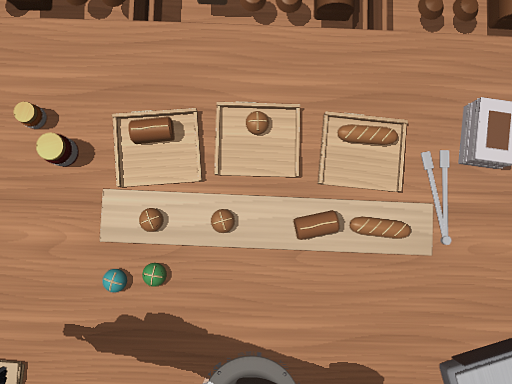

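View pics/scene0.png

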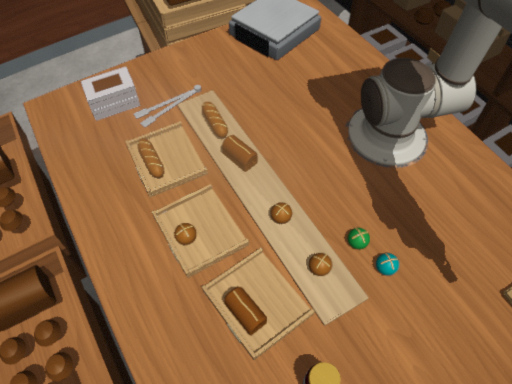

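The top view has the fresh rolls at (151,220) and (223,221), the fresh loaf at (317,225) and the fresh baton at (380,228). The trays, left to right, are loaf, rolls and baton. The green (155,274) and turquoise (115,280) balls are the decoys, and they lie off the board.

```bash
python3 - <<'E'
from h import *
c=dict(np.load('pics/top0.npz')); W=cloud(c); im=c['color'].astype(int)
print(c['fx'],c['cx'],c['cy'],c['k1'])
def at(u,v): return np.round(np.nanmedian(W[v-2:v+3,u-2:u+3].reshape(-1,3),0),4)
for n,p in dict(table=(60,220),board=(265,220),fl=(150,165),fr=(260,160),fb=(360,165)).items(): print(n,at(*p), im[p[1],p[0]])
for n,(u,v,r,zb) in dict(r1=(151,220,17,.012),r2=(223,221,17,.012),loaf=(317,225,30,.012),baton=(380,228,36,.012),lo=(151,130,28,.008),ro=(257,122,17,.008),bo=(368,135,35,.008)).items():
    S=W[v-22:v+22,u-r:u+r].reshape(-1,3); I=im[v-22:v+22,u-r:u+r].reshape(-1,3)
    m=(S[:,2]>zb+.02)
    if n in('lo','ro','bo'): m&=(S[:,2]>.033)
    Q=S[m]; (cx,cy),(w,h),a=cv2.minAreaRect(Q[:,:2].astype(np.float32))
    ev,E=np.linalg.eigh(np.cov(Q[:,:2].T)); d=E[:,1]
    print(n,len(Q),'rect',np.round([cx,cy,w,h,a],3),'mean',Q[:,:2].mean(0).round(4),'zmax',np.percentile(Q[:,2],98).round(4),'axis',np.degrees(np.arctan2(d[1],d[0])).round(1))
# trays: pale mask -> components
hsv=cv2.cvtColor(c['color'],cv2.COLOR_BGR2HSV)
for n,(u0,u1,v0,v1) in dict(L=(108,208,103,192),R=(210,306,97,182),B=(312,412,107,196)).items():
    S=W[v0:v1,u0:u1].reshape(-1,3); m=(S[:,2]>.015)&(S[:,2]<.034)
    q=S[m]; print(n,m.sum(),q.min(0).round(3),q.max(0).round(3)); 
    (cx,cy),(w,h),a=cv2.minAreaRect(q[:,:2].astype(np.float32)); print(np.round([cx,cy,w,h,a],3))
np.save('pics/W.npy',W)
x=cv2.resize(c['color'][95:260,95:440],None,fx=2.3,fy=2.3,interpolation=cv2.INTER_CUBIC); cv2.imwrite('pics/crop0.png',x)
E
```

```text
470.9191585260603 253.13850401096425 198.4539989447294 -0.039145406912605415
table [0.4352 0.482  0.0012] [ 97 133 184]
board [ 0.4498 -0.0229  0.0122] [145 174 200]
fl [0.5768 0.2641 0.0091] [141 178 210]
fr [ 0.5981 -0.0066  0.0097] [130 165 197]
fb [ 0.5936 -0.2576  0.0081] [131 165 198]
r1 451 rect [0.443 0.252 0.055 0.055 1.659] mean [0.4423 0.2494] zmax 0.0572 axis 177.2
r2 447 rect [0.445 0.08  0.055 0.055 1.623] mean [0.445  0.0795] zmax 0.0577 axis 85.8
loaf 980 rect [ 0.441 -0.144  0.054  0.1   13.538] mean [ 0.4414 -0.1419] zmax 0.0761 axis 103.5
baton 1012 rect [ 4.4000e-01 -2.9800e-01  1.4900e-01  4.4000e-02  8.4389e+01] mean [ 0.4392 -0.2947] zmax 0.0597 axis 84.5
lo 1018 rect [0.671 0.255 0.076 0.119 7.223] mean [0.6571 0.256 ] zmax 0.0721 axis 98.5
ro 417 rect [0.698 0.006 0.075 0.081 0.335] mean [0.6887 0.0045] zmax 0.053 axis -164.3
bo 1009 rect [ 6.7900e-01 -2.6600e-01  1.7300e-01  6.9000e-02  8.6186e+01] mean [ 0.6664 -0.2639] zmax 0.056 axis 87.8
L 1041 [0.509 0.136 0.015] [0.719 0.362 0.034]
[0.613 0.258 0.196 0.229 5.669]
R 927 [ 0.559 -0.102  0.015] [0.739 0.105 0.034]
[0.649 0.002 0.18  0.206 0.243]
B 988 [ 0.53  -0.368  0.015] [ 0.723 -0.151  0.034]
[ 0.628 -0.259  0.208  0.181 85.917]
```

View pics/crop0.png

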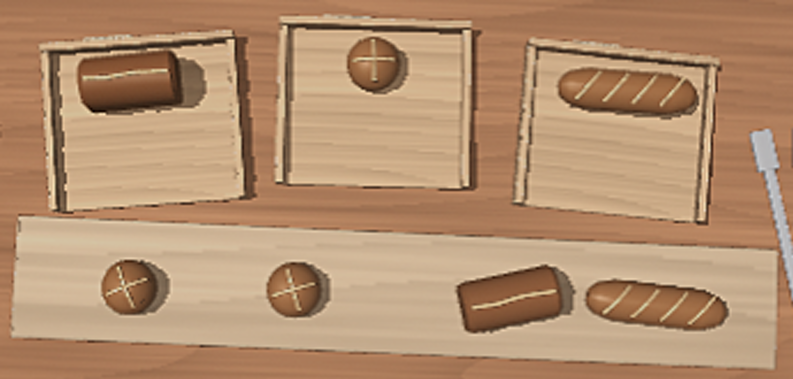

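```bash
cat >> h.py <<'E'
def go(x,y,z,psi,cur=None):
    """tool-frame shift and turn from the current (or given) pose, tool pointing down"""
    if cur is None:
        o=get_obs(); cur=[*o['ee_pos'],o['tcp_rot'][2]]
    a=np.radians(cur[3]); d=np.array([x,y,z])-cur[:3]
    return np.round([np.cos(a)*d[0]+np.sin(a)*d[1],-d[2],-np.sin(a)*d[0]+np.cos(a)*d[1]],4),round(cur[3]-psi,2)
E
python3 - <<'E'
from h import *
from scipy.optimize import least_squares
W=np.load('pics/W.npy')
for n,(u0,u1,v0,v1,x0) in dict(L=(108,208,103,192,(.611,.252,.09)),R=(210,306,97,182,(.645,.002,0)),B=(312,412,107,196,(.624,-.259,-.07))).items():
    S=W[v0:v1,u0:u1].reshape(-1,3); q=S[(S[:,2]>.018)&(S[:,2]<.034)][:,:2]
    def f(p):
        c,s=np.cos(p[2]),np.sin(p[2]); l=(q-p[:2])@np.array([[c,-s],[s,c]])
        side=np.hypot(abs(l[:,1])-.099,np.maximum(0,np.maximum(-.085-l[:,0],l[:,0]-.093)))
        fr=np.hypot(l[:,0]-.089,np.maximum(0,abs(l[:,1])-.103))
        return np.minimum(side,fr)
    r=least_squares(f,x0,loss='soft_l1',f_scale=.003); p=r.x
    c,s=np.cos(p[2]),np.sin(p[2]); R=np.array([[c,-s],[s,c]])
    print(n,p[:2].round(4),np.degrees(p[2]).round(2),np.median(f(p)).round(4),'old@',(p[:2]+R@[.045,0]).round(3),'back',(p[:2]+R@[-.04,0]).round(4),(p[:2]+R@[-.04,.047]).round(4),(p[:2]+R@[-.04,-.047]).round(4))
print(go(.443,.251,.20,-90))
E
```

```text
L [0.6149 0.2467] 5.77 0.0024 old@ [0.66  0.251] back [0.5751 0.2427] [0.5703 0.2894] [0.5798 0.1959]
R [0.6421 0.0018] 0.32 0.0022 old@ [0.687 0.002] back [0.6021 0.0016] [0.6019 0.0486] [ 0.6024 -0.0454]
B [ 0.6211 -0.2588] -3.83 0.0024 old@ [ 0.666 -0.262] back [ 0.5812 -0.2561] [ 0.5844 -0.2092] [ 0.5781 -0.303 ]
(array([ 0.3557,  0.0306, -0.1855]), np.float64(73.85))
```

move_arm:
  deltas:
    - [[0.036, 0, -0.018, 7.5], [0.072, 0, -0.036, 15], [0.108, 0, -0.054, 22.5], [0.144, 0, -0.072, 30], [0.18, 0, -0.09, 37]]
  claw: 0.085
  newtons: 30

```text
time: 0.6
ee_pos: [0.3016, 0.3905, 0.231]
tcp_rot: [-90.0, -0.0, -53.4]
wrist_force: [0.5, 0.3, 0.4]
opening: 0.085
```

```bash
python3 -c "
from h import *
print(go(.41,.251,.24,-90)); o=get_obs(); print(o['ee_pos'],o['tcp_rot'],o['q'])"
```

```text
(array([ 0.1766, -0.009 ,  0.004 ]), np.float64(36.56))
[0.30164077 0.39047125 0.23100413] [-9.00220863e+01 -6.87285990e-03 -5.34378099e+01] [ 5.23141126e+01 -2.75222959e+00  2.19308076e+00  9.49684330e+01
 -6.18934152e-04  1.05751924e+02]
```

move_arm:
  deltas:
    - [[0.035, 0, 0.001, 7.5], [0.07, 0, 0.002, 15], [0.106, 0, 0.003, 22.5], [0.142, 0, 0.004, 30], [0.177, 0, 0.005, 36.85]]

```text
time: 1.1
ee_pos: [0.4116, 0.2518, 0.2311]
tcp_rot: [-90.0, -0.0, -90.3]
wrist_force: [0.3, 1.4, 0.3]
opening: 0.0848
```

```bash
python3 - <<'E'
from h import *
c=snap('wrist','w1'); W=cloud(c); o=get_obs(); print(o['ee_pos'],o['tcp_rot'],c['T'])
for (x,y) in [(.443,.251),(.445,.08)]:
    d=np.hypot(W[...,0]-x,W[...,1]-y); m=(d<.045)&(W[...,2]>.032); q=W[m]
    if len(q)>50:
        (cx,cy),(w,h),a=cv2.minAreaRect(q[:,:2].astype(np.float32)); print(np.round([cx,cy,w,h],4),q[:,2].max().round(4), len(q), q[:,:2].mean(0))
print(go(.443,.251,.11,-90))
E
```

```text
[0.413854   0.24889532 0.23088135] [-89.9603432   -0.1055811  -90.82719256] [[ 9.99987608e-01 -4.96388137e-03 -3.77865331e-04  4.11969043e-01]
 [-4.87940102e-03 -9.62255437e-01 -2.72104145e-01  3.20647006e-01]
 [ 9.87089730e-04  2.72102617e-01 -9.62267734e-01  3.73498533e-01]
 [ 0.00000000e+00  0.00000000e+00  0.00000000e+00  1.00000000e+00]]
[0.4457 0.2555 0.0794 0.0553] 0.3293 25956 [0.4451381  0.26075004]
[0.445  0.0845 0.0563 0.0503] 0.0562 1608 [0.44414956 0.08951229]
(array([-0.0025,  0.1209,  0.0291]), np.float64(-0.83))
```

View pics/w1.png

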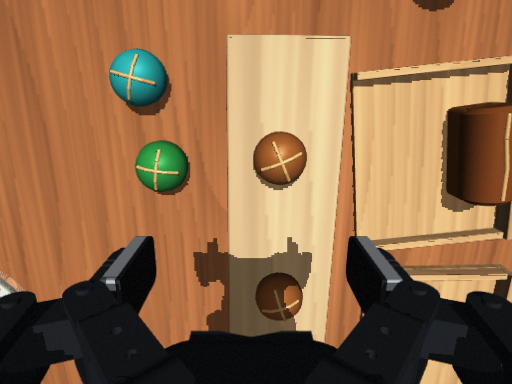

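The wrist view has roll 1 at (280,158), roll 2 at (278,296) and the decoys well to the side. My roll 1 mask included the fingers, so I'll redo it with a height cap.

```bash
cat >> h.py <<'E'
def blob(c,x,y,r=.045,lo=.032,hi=.085):
    W=cloud(c); m=(np.hypot(W[...,0]-x,W[...,1]-y)<r)&(W[...,2]>lo)&(W[...,2]<hi); q=W[m]
    rc=cv2.minAreaRect(q[:,:2].astype(np.float32)); e=np.linalg.eigh(np.cov(q[:,:2].T))[1][:,1]
    return np.round([*rc[0],*rc[1],rc[2]],4),np.percentile(q[:,2],99.5).round(4),np.degrees(np.arctan2(e[1],e[0])).round(1),len(q)
E
python3 - <<'E'
from h import *
c=dict(np.load('pics/w1.npz')); print(blob(c,.443,.251)); print(blob(c,.445,.08))
E
```

```text
(array([ 0.4423,  0.2538,  0.0558,  0.0547, 45.8924]), np.float64(0.0555), np.float64(-157.4), 2191)
(array([0.445 , 0.0845, 0.0563, 0.0503, 4.7564]), np.float64(0.0556), np.float64(-173.1), 1608)
```

move_arm:
  deltas:
    - [[0, 0.03, 0.015, 0], [0, 0.06, 0.031, 0], [0, 0.095, 0.031, 0], [0, 0.13, 0.031, 0], [0, 0.13, 0.031, 0]]

```text
time: 1.65
ee_pos: [0.4396, 0.2517, 0.0964]
tcp_rot: [-90.4, -0.2, -90.0]
wrist_force: [0.1, 1.1, 0.2]
opening: 0.0849
```

```bash
python3 -c "
from h import *
print(go(.4425,.2525,.009,-90)); o=get_obs(); print(o['ee_pos'],o['tcp_rot'],o['qd'])"
```

```text
(array([-0.0008,  0.0874,  0.0029]), np.float64(-0.0))
[0.43959269 0.25171479 0.09643235] [-90.40461016  -0.23364743 -90.00039356] [ 0.259737   -1.80285872  5.95303954  4.36170251  0.02364096  0.01395476]
```

move_arm:
  deltas:
    - [[0, 0.025, 0, 0], [0, 0.05, 0, 0], [0, 0.075, 0, 0], [0, 0.092, 0, 0], [0, 0.092, 0, 0]]

```text
time: 2.15
ee_pos: [0.4413, 0.2529, 0.0087]
tcp_rot: [-90.1, -0.1, -90.0]
wrist_force: [-0.4, -0.1, -0.3]
opening: 0.0848
```

move_arm:
  deltas:
    - [[0, 0, 0, 0], [0, 0, 0, 0], [0, 0, 0, 0], [0, 0, 0, 0], [0, 0, 0, 0]]
  claw: 0.03
  newtons: 25

```text
time: 2.65
ee_pos: [0.4429, 0.2538, 0.0117]
tcp_rot: [-89.9, 0.1, -90.0]
wrist_force: [-1.9, -0.7, 6.4]
opening: 0.0564
```

move_arm:
  deltas:
    - [[0, 0, 0, 0], [0, 0, 0, 0], [0, 0, 0, 0]]

```text
time: 2.95
ee_pos: [0.4429, 0.2538, 0.0116]
tcp_rot: [-89.9, 0.1, -90.0]
wrist_force: [-2.5, -1.1, 6.4]
opening: 0.0562
```

move_arm:
  deltas:
    - [[0, -0.02, 0, 0], [0, -0.05, 0, 0], [0, -0.085, 0, 0], [0, -0.12, 0, 0], [0, -0.12, 0, 0]]

```text
time: 3.45
ee_pos: [0.4441, 0.2544, 0.1357]
tcp_rot: [-89.6, 0.3, -90.0]
wrist_force: [0.7, 0.1, -0.5]
opening: 0.0563
```

move_arm:
  deltas:
    - [[0.025, 0, 0.02, 0], [0.05, 0, 0.04, 0], [0.075, 0, 0.06, 0], [0.1, 0, 0.08, 0], [0.125, 0, 0.1, 0]]

```text
time: 3.95
ee_pos: [0.5428, 0.1271, 0.1298]
tcp_rot: [-90.0, 0.0, -90.0]
wrist_force: [0.6, 1.4, -0.5]
opening: 0.0562
```

move_arm:
  deltas:
    - [[0.025, 0, 0.02, 0], [0.05, 0, 0.04, 0], [0.079, 0, 0.06, 0], [0.079, 0, 0.06, 0], [0.079, 0, 0.06, 0]]

```text
time: 4.45
ee_pos: [0.6022, 0.0486, 0.1293]
tcp_rot: [-90.0, 0.0, -90.1]
wrist_force: [-0.8, -0.5, 0.6]
opening: 0.0561
```

```bash
python3 -c "
from h import *
print(go(.602,.0486,.03,-90)); o=get_obs(); print(o['ee_pos'],o['tcp_rot'],o['wrist_force'])"
```

```text
(array([-0.    ,  0.0993, -0.0002]), np.float64(-0.08))
[0.60215629 0.04855037 0.12925316] [-9.00160407e+01  6.48031638e-03 -9.00782040e+01] [-0.83847914 -0.47450575  0.55520213]
```

move_arm:
  deltas:
    - [[0, 0.03, 0, 0], [0, 0.06, 0, 0], [0, 0.09, 0, 0], [0, 0.112, 0, 0], [0, 0.112, 0, 0]]

```text
time: 4.95
ee_pos: [0.5995, 0.05, 0.0142]
tcp_rot: [-90.3, -0.0, -89.9]
wrist_force: [-0.9, -0.5, 0.1]
opening: 0.0562
```

move_arm:
  deltas:
    - [[0, 0.002, 0, 0], [0, 0.004, 0, 0], [0, 0.007, 0, 0], [0, 0.009, 0, 0], [0, 0.009, 0, 0]]

```text
time: 5.45
ee_pos: [0.602, 0.0492, 0.0084]
tcp_rot: [-90.0, 0.0, -90.0]
wrist_force: [0.1, 0.2, -0.3]
opening: 0.0562
```

move_arm:
  deltas:
    - [[0, 0.001, 0, 0], [0, 0.002, 0, 0], [0, 0.002, 0, 0], [0, 0.002, 0, 0]]

```text
time: 5.85
ee_pos: [0.6022, 0.0491, 0.0077]
tcp_rot: [-89.9, 0.0, -90.0]
wrist_force: [-4.5, -0.7, 8.7]
opening: 0.0563
```

move_arm:
  deltas:
    - [[0, -0.001, 0, 0], [0, -0.001, 0, 0], [0, -0.001, 0, 0], [0, -0.001, 0, 0], [0, -0.001, 0, 0]]
  claw: 0.078

```text
time: 6.35
ee_pos: [0.6019, 0.0492, 0.0071]
tcp_rot: [-90.0, -0.0, -90.0]
wrist_force: [-0.8, -1.1, -0.5]
opening: 0.0779
```

move_arm:
  deltas:
    - [[0, -0.02, 0, 0], [0, -0.05, 0, 0], [0, -0.085, 0, 0], [0, -0.12, 0, 0], [0, -0.12, 0, 0]]

```text
time: 6.85
ee_pos: [0.6041, 0.0494, 0.1328]
tcp_rot: [-89.6, 0.0, -90.0]
wrist_force: [0.2, -0.0, 0.2]
opening: 0.0781
```

move_arm:
  deltas:
    - [[-0.006, 0, -0.03, 0], [-0.013, 0, -0.06, 0], [-0.02, 0, -0.1, 0], [-0.026, 0, -0.13, 0], [-0.032, 0, -0.157, 0]]
  claw: 0.085

```text
time: 7.35
ee_pos: [0.4434, 0.0813, 0.1267]
tcp_rot: [-90.0, -0.0, -90.0]
wrist_force: [-0.5, 1.2, -0.2]
opening: 0.0849
```

```bash
python3 -c "
from h import *
c=snap('top','t1'); print(blob(c,.602,.049,lo=.028)); print(blob(c,.690,.004,.036,lo=.028));
print(go(.445,.081,.1,-90)); o=get_obs(); print(o['ee_pos'],o['tcp_rot'],o['wrist_force'])"
```

```text
(array([ 0.6027,  0.048 ,  0.0558,  0.0551, 45.442 ]), np.float64(0.054), np.float64(107.4), 425)
(array([6.86900e-01, 4.30000e-03, 5.63000e-02, 5.45000e-02, 6.28601e+01]), np.float64(0.0541), np.float64(80.2), 421)
(array([0.0007, 0.027 , 0.0045]), np.float64(0.03))
[0.44047618 0.08173516 0.12700114] [-9.01305302e+01  7.98435420e-03 -8.99732765e+01] [3.23963868 0.07973617 1.07547981]
```

move_arm:
  deltas:
    - [[0, 0.03, 0, 0], [0, 0.06, 0, 0], [0, 0.09, 0, 0], [0, 0.112, 0, 0], [0, 0.112, 0, 0]]

```text
time: 7.9
ee_pos: [0.4427, 0.0808, 0.0121]
tcp_rot: [-90.3, -0.1, -90.0]
wrist_force: [-0.2, -0.4, 0.6]
opening: 0.0848
```

move_arm:
  deltas:
    - [[0, 0, 0, 0], [0, 0, 0, 0], [0, 0, 0, 0], [0, 0, 0, 0], [0, 0, 0, 0]]
  claw: 0.03
  newtons: 25

```text
time: 8.4
ee_pos: [0.446, 0.0813, 0.0171]
tcp_rot: [-89.9, 0.0, -90.0]
wrist_force: [-2.8, -0.6, 6.1]
opening: 0.0557
```

move_arm:
  deltas:
    - [[0, 0, 0, 0], [0, 0, 0, 0]]

```text
time: 8.6
ee_pos: [0.446, 0.0813, 0.0171]
tcp_rot: [-89.9, 0.0, -90.0]
wrist_force: [-2.2, -0.0, 7.2]
opening: 0.0559
```

move_arm:
  deltas:
    - [[0, -0.02, 0, 0], [0, -0.05, 0, 0], [0, -0.085, 0, 0], [0, -0.115, 0, 0], [0, -0.115, 0, 0]]

```text
time: 9.1
ee_pos: [0.4472, 0.0816, 0.1354]
tcp_rot: [-89.6, 0.1, -90.0]
wrist_force: [-0.2, 0.1, -1.9]
opening: 0.0563
```

move_arm:
  deltas:
    - [[0.025, 0, 0.03, 0], [0.05, 0, 0.06, 0], [0.08, 0, 0.1, 0], [0.105, 0, 0.13, 0], [0.127, 0, 0.157, 0]]

```text
time: 9.6
ee_pos: [0.6034, -0.0474, 0.1298]
tcp_rot: [-90.0, -0.0, -90.0]
wrist_force: [-0.3, -0.3, 0.2]
opening: 0.0563
```

move_arm:
  deltas:
    - [[0, 0, 0, 0], [0, 0.03, 0, 0], [0, 0.06, 0, 0], [0, 0.09, 0, 0], [0, 0.11, 0, 0]]

```text
time: 10.1
ee_pos: [0.6007, -0.0455, 0.0179]
tcp_rot: [-90.1, 0.0, -90.0]
wrist_force: [-1.3, -0.1, -1.4]
opening: 0.0559
```

move_arm:
  deltas:
    - [[0, 0.002, 0, 0], [0, 0.004, 0, 0], [0, 0.006, 0, 0], [0, 0.006, 0, 0]]

```text
time: 10.5
ee_pos: [0.6026, -0.0458, 0.0155]
tcp_rot: [-89.9, -0.0, -90.0]
wrist_force: [-0.3, 0.0, -1.2]
opening: 0.0561
```

move_arm:
  deltas:
    - [[0, 0.001, 0, 0], [0, 0.002, 0, 0], [0, 0.002, 0, 0], [0, 0.002, 0, 0]]

```text
time: 10.9
ee_pos: [0.6024, -0.0458, 0.0132]
tcp_rot: [-89.9, -0.0, -90.0]
wrist_force: [-2.1, 0.0, 6.2]
opening: 0.0556
```

move_arm:
  deltas:
    - [[0, -0.001, 0, 0], [0, -0.001, 0, 0], [0, -0.001, 0, 0], [0, -0.001, 0, 0], [0, -0.001, 0, 0]]
  claw: 0.078

```text
time: 11.4
ee_pos: [0.6019, -0.0458, 0.0131]
tcp_rot: [-90.0, 0.0, -90.0]
wrist_force: [-0.4, 0.3, 0.4]
opening: 0.0785
```

move_arm:
  deltas:
    - [[0, -0.02, 0, 0], [0, -0.05, 0, 0], [0, -0.085, 0, 0], [0, -0.12, 0, 0], [0, -0.14, 0, 0]]

```text
time: 11.9
ee_pos: [0.6027, -0.0459, 0.1565]
tcp_rot: [-89.8, -0.0, -90.0]
wrist_force: [0.5, -0.0, -0.1]
opening: 0.0779
```

move_arm:
  deltas:
    - [[0.02, 0, -0.03, -3], [0.04, 0, -0.06, -6], [0.06, 0, -0.1, -9], [0.08, 0, -0.13, -12], [0.097, 0, -0.161, -13.5]]
  claw: 0.085

```text
time: 12.4
ee_pos: [0.4396, -0.1435, 0.1533]
tcp_rot: [-90.0, -0.0, -76.4]
wrist_force: [-0.3, -0.0, -0.4]
opening: 0.0849
```

move_arm:
  deltas:
    - [[0, 0, 0, 0], [0, 0, 0, 0]]

```text
time: 12.6
ee_pos: [0.4409, -0.1432, 0.1537]
tcp_rot: [-89.9, -0.0, -76.6]
wrist_force: [0.6, -0.6, 1.0]
opening: 0.0848
```

```bash
python3 -c "
from h import *
c=snap('top','t2'); print(blob(c,.602,.049,lo=.028),blob(c,.602,-.0455,lo=.028)); print(blob(c,.690,.004,.036,lo=.028));
c=snap('wrist','w2'); print(blob(c,.441,-.144,.065))
print(go(.441,-.143,.1,-76.5)); o=get_obs(); print(o['ee_pos'],o['tcp_rot'],o['wrist_force'])"
```

```text
(array([6.01500e-01, 4.65000e-02, 5.50000e-02, 5.57000e-02, 4.78247e+01]), np.float64(0.0559), np.float64(111.7), 424) (array([ 0.6022, -0.0468,  0.0567,  0.0542,  1.2672]), np.float64(0.0548), np.float64(55.7), 426)
(array([0.6876, 0.004 , 0.0539, 0.0538, 2.1718]), np.float64(0.0549), np.float64(67.0), 421)
(array([ 0.4414, -0.1433,  0.054 ,  0.1001, 13.6098]), np.float64(0.0741), np.float64(103.6), 8645)
(array([ 0.0002,  0.0533, -0.0007]), np.float64(0.0))
[ 0.44161852 -0.1426199   0.15333562] [-8.99751432e+01 -4.92220667e-03 -7.64978813e+01] [-0.88627802  0.14480774  0.59202458]
```

View pics/t2.png

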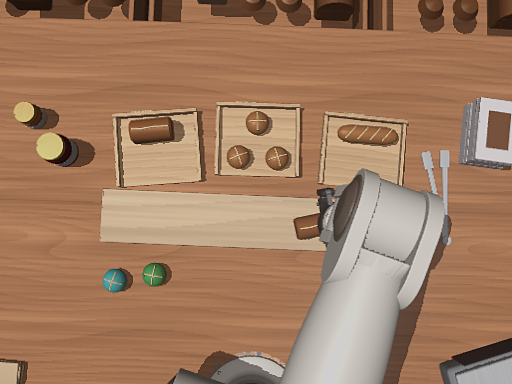

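Both rolls sit in the back row at (238,157) and (277,157), with the old roll in place. Next is the loaf.

move_arm:
  deltas:
    - [[0, 0.035, 0, 0], [0, 0.07, 0, 0], [0, 0.1, 0, 0], [0, 0.131, 0, 0], [0, 0.131, 0, 0]]

```text
time: 13.2
ee_pos: [0.4391, -0.1414, 0.0182]
tcp_rot: [-90.3, 0.2, -76.4]
wrist_force: [-1.1, 0.9, 0.2]
opening: 0.0852
```

move_arm:
  deltas:
    - [[0, 0, 0, 0], [0, 0, 0, 0], [0, 0, 0, 0], [0, 0, 0, 0], [0, 0, 0, 0]]
  claw: 0.03
  newtons: 35

```text
time: 13.7
ee_pos: [0.4424, -0.143, 0.0244]
tcp_rot: [-89.8, -0.1, -76.5]
wrist_force: [-0.1, 2.6, 6.8]
opening: 0.053
```

move_arm:
  deltas:
    - [[0, 0, 0, 0], [0, 0, 0, 0]]

```text
time: 13.9
ee_pos: [0.4424, -0.143, 0.0244]
tcp_rot: [-89.8, -0.1, -76.5]
wrist_force: [-0.3, 2.5, 7.1]
opening: 0.0531
```

move_arm:
  deltas:
    - [[0, -0.02, 0, 0], [0, -0.05, 0, 0], [0, -0.085, 0, 0], [0, -0.12, 0, 0], [0, -0.14, 0, 0]]

```text
time: 14.4
ee_pos: [0.4419, -0.1431, 0.1662]
tcp_rot: [-89.8, -0.1, -76.5]
wrist_force: [0.7, 0.3, -2.1]
opening: 0.0529
```

```bash
python3 -c "
from h import *
print(go(.53,.243,.165,-84.2,[.441,-.143,.162,-76.5])); o=get_obs(); print(o['ee_pos'],o['tcp_rot'],o['wrist_force'])"
```

```text
(array([-0.3546, -0.003 ,  0.1767]), 7.7)
[ 0.44187907 -0.14311986  0.16620468] [-89.78677666  -0.13337376 -76.50073014] [ 0.66813961  0.34667156 -2.08673763]
```

move_arm:
  deltas:
    - [[-0.03, 0, 0.015, 0], [-0.065, 0, 0.033, 0], [-0.1, 0, 0.05, 0], [-0.14, 0, 0.07, 0], [-0.18, 0, 0.09, 0]]

```text
time: 14.9
ee_pos: [0.4869, 0.0548, 0.1635]
tcp_rot: [-89.9, -0.0, -76.5]
wrist_force: [1.5, -0.8, -0.5]
opening: 0.0529
```

move_arm:
  deltas:
    - [[-0.04, 0, 0.02, 2], [-0.08, 0, 0.04, 4], [-0.12, 0, 0.06, 6], [-0.15, 0, 0.075, 7.7], [-0.175, 0, 0.087, 7.7]]

```text
time: 15.4
ee_pos: [0.5305, 0.246, 0.163]
tcp_rot: [-89.9, 0.0, -84.2]
wrist_force: [0.5, -0.8, -1.1]
opening: 0.0532
```

move_arm:
  deltas:
    - [[0, 0, 0, 0], [0, 0, 0, 0], [0, 0, 0, 0]]

```text
time: 15.7
ee_pos: [0.5303, 0.2431, 0.1628]
tcp_rot: [-90.0, -0.0, -84.2]
wrist_force: [0.6, 0.6, -1.7]
opening: 0.0533
```

```bash
cat >> h.py <<'E'
from scipy.optimize import least_squares
def tray(c,x0):
    W=cloud(c).reshape(-1,3); q=W[(W[:,2]>.018)&(W[:,2]<.034)&(np.hypot(W[:,0]-x0[0],W[:,1]-x0[1])<.16)][:,:2]
    def f(p):
        a,s=np.cos(p[2]),np.sin(p[2]); l=(q-p[:2])@np.array([[a,-s],[s,a]])
        return np.minimum(np.hypot(abs(l[:,1])-.099,np.maximum(0,np.maximum(-.085-l[:,0],l[:,0]-.093))),np.hypot(l[:,0]-.089,np.maximum(0,abs(l[:,1])-.103)))
    p=least_squares(f,x0,loss='cauchy',f_scale=.002).x; a,s=np.cos(p[2]),np.sin(p[2])
    return p[:2].round(4),np.degrees(p[2]).round(2),np.median(f(p)).round(4),len(q),(p[:2]-.04*np.array([a,s])).round(4)
E
python3 - <<'E'
from h import *
c=snap('wrist','w3'); print(tray(c,(.6149,.2467,.1))); t=dict(np.load('pics/top0.npz')); print(tray(t,(.6149,.2467,.1)),tray(t,(.621,-.2588,-.07)))
print(go(.5751,.2427,.1,-84.2)); o=get_obs(); print(o['ee_pos'],o['tcp_rot'],o['wrist_force'])
E
```

```text
(array([0.6138, 0.2476]), np.float64(6.45), np.float64(0.0022), 6530, array([0.5741, 0.2431]))
(array([0.6149, 0.2465]), np.float64(5.85), np.float64(0.0027), 1136, array([0.5751, 0.2424])) (array([ 0.6208, -0.2586]), np.float64(-3.8), np.float64(0.0023), 945, array([ 0.5809, -0.256 ]))
(array([0.0047, 0.0628, 0.0446]), np.float64(-0.05))
[0.53027724 0.24292272 0.16280711] [-8.99691098e+01 -1.16605098e-05 -8.42464948e+01] [ 0.1720724   0.02885133 -0.6494314 ]
```

View pics/w3.png

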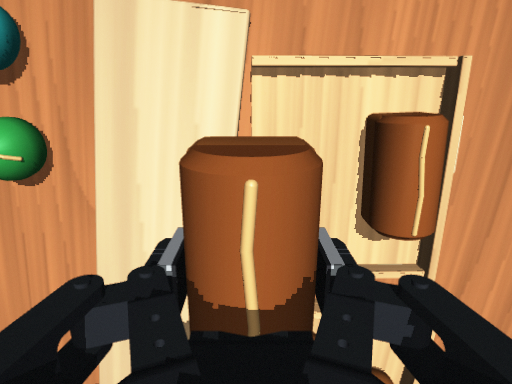

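The loaf is held straight, and the tray's back rim line is visible with the old loaf at (405,175). I'll check the old loaf's own angle, since the new one has to lie parallel to it.

```bash
python3 - <<'E'
from h import *
for n in ('w3','top0'):
    c=dict(np.load(f'pics/{n}.npz')); print(blob(c,.658,.255,.062,lo=.042))
print(blob(c,.667,-.263,.08,lo=.036))
E
```

```text
(array([0.6581, 0.2589, 0.0514, 0.101 , 7.7302]), np.float64(0.0702), np.float64(97.3), 8240)
(array([0.6589, 0.2587, 0.0542, 0.1017, 8.3882]), np.float64(0.0734), np.float64(98.3), 961)
(array([ 6.76500e-01, -2.66600e-01,  1.48600e-01,  6.30000e-02,
        8.64984e+01]), np.float64(0.0577), np.float64(87.8), 940)
```

move_arm:
  deltas:
    - [[0.002, 0.01, 0.022, -0.5], [0.0045, 0.03, 0.0445, -1], [0.0045, 0.06, 0.0445, -1], [0.0045, 0.09, 0.0445, -1], [0.0045, 0.115, 0.0445, -1]]

```text
time: 16.25
ee_pos: [0.5748, 0.2424, 0.0459]
tcp_rot: [-90.0, -0.0, -83.3]
wrist_force: [-0.3, 0.3, -1.5]
opening: 0.0531
```

move_arm:
  deltas:
    - [[0, 0.01, 0, 0], [0, 0.018, 0, 0], [0, 0.023, 0, 0], [0, 0.023, 0, 0], [0, 0.023, 0, 0]]

```text
time: 16.75
ee_pos: [0.5755, 0.2439, 0.0254]
tcp_rot: [-89.9, 0.0, -83.2]
wrist_force: [-0.1, -0.1, -1.7]
opening: 0.0527
```

```bash
python3 -c "
from h import *
print(go(.5748,.2427,.02,-83.2)); o=get_obs(); print(o['ee_pos'],o['tcp_rot'],o['wrist_force'])"
```

```text
(array([ 0.0011,  0.0054, -0.0008]), np.float64(0.0))
[0.57547678 0.24390262 0.02542363] [-8.99143816e+01  2.40336916e-02 -8.31967823e+01] [-0.05164899 -0.07419331 -1.67186111]
```

move_arm:
  deltas:
    - [[0.001, 0.002, 0, 0], [0.001, 0.004, 0, 0], [0.001, 0.005, 0, 0], [0.001, 0.005, 0, 0]]

```text
time: 17.15
ee_pos: [0.5754, 0.2428, 0.0205]
tcp_rot: [-89.9, 0.0, -83.2]
wrist_force: [-2.3, -1.0, 5.9]
opening: 0.0529
```

move_arm:
  deltas:
    - [[0, 0.001, 0, 0], [0, 0.001, 0, 0], [0, 0.001, 0, 0]]

```text
time: 17.45
ee_pos: [0.5754, 0.2428, 0.0205]
tcp_rot: [-89.9, 0.0, -83.2]
wrist_force: [-5.9, -3.1, 13.0]
opening: 0.053
```

move_arm:
  deltas:
    - [[0, -0.001, 0, 0], [0, -0.001, 0, 0], [0, -0.001, 0, 0], [0, -0.001, 0, 0], [0, -0.001, 0, 0]]
  claw: 0.068

```text
time: 17.95
ee_pos: [0.575, 0.2427, 0.019]
tcp_rot: [-90.0, -0.0, -83.2]
wrist_force: [-0.1, 0.2, -0.3]
opening: 0.0683
```

move_arm:
  deltas:
    - [[0, -0.015, 0, 0], [0, -0.04, 0, 0], [0, -0.075, 0, 0], [0, -0.11, 0, 0], [0, -0.14, 0, 0]]

```text
time: 18.45
ee_pos: [0.5752, 0.2428, 0.1626]
tcp_rot: [-89.9, 0.0, -83.2]
wrist_force: [0.6, -0.6, 0.1]
opening: 0.0679
```

```bash
python3 -c "
from h import *
c=snap('wrist','w4'); print(blob(c,.575,.243,.062,lo=.042))
print(go(.44,-.297,.16,-95.6)); o=get_obs(); print(o['ee_pos'],o['tcp_rot'],o['wrist_force'])"
```

```text
(array([0.5927, 0.2447, 0.0882, 0.1004, 6.8447]), np.float64(0.07), np.float64(97.4), 8013)
(array([ 0.5203,  0.0079, -0.1995]), np.float64(12.4))
[0.57645088 0.243279   0.16791494] [-89.54144418   0.13063465 -83.19679349] [-2.05341904 -0.02636603  3.5399151 ]
```

move_arm:
  deltas:
    - [[0.03, 0, -0.012, 0], [0.07, 0, -0.027, 0], [0.11, 0, -0.042, 0], [0.155, 0, -0.06, 0], [0.2, 0, -0.077, 0]]
  claw: 0.085

```text
time: 19.0
ee_pos: [0.5216, 0.0336, 0.1603]
tcp_rot: [-89.9, -0.0, -83.2]
wrist_force: [1.7, -1.0, 1.2]
opening: 0.0846
```

move_arm:
  deltas:
    - [[0.04, 0, -0.015, 0], [0.08, 0, -0.03, 0], [0.12, 0, -0.046, 0], [0.16, 0, -0.062, 0], [0.2, 0, -0.077, 0]]

```text
time: 19.5
ee_pos: [0.4688, -0.1743, 0.1605]
tcp_rot: [-89.9, -0.0, -83.2]
wrist_force: [0.8, -0.7, 0.7]
opening: 0.0848
```

move_arm:
  deltas:
    - [[0.03, 0, -0.011, 3], [0.06, 0, -0.022, 6], [0.09, 0, -0.033, 9], [0.12, 0, -0.045, 12.4], [0.12, 0, -0.045, 12.4]]

```text
time: 20.0
ee_pos: [0.4381, -0.3001, 0.16]
tcp_rot: [-90.0, -0.1, -95.9]
wrist_force: [0.2, 1.3, 0.3]
opening: 0.0852
```

move_arm:
  deltas:
    - [[0, 0, 0, 0], [0, 0, 0, 0]]

```text
time: 20.2
ee_pos: [0.4392, -0.2967, 0.1598]
tcp_rot: [-90.0, -0.0, -95.5]
wrist_force: [0.2, 0.2, -0.5]
opening: 0.0853
```

```bash
python3 -c "
from h import *
c=snap('wrist','w5'); b=blob(c,.44,-.297,.085,hi=.07); print(b)
t=snap('top','t5'); print(blob(t,.575,.243,.055,lo=.042), blob(t,.658,.258,.04,lo=.042))
print(go(.44,-.297,.1,-95.6)); o=get_obs(); print(o['ee_pos'],o['tcp_rot'],o['wrist_force'])
cv2.imwrite('pics/v5.png',np.hstack([cv2.resize(c['color'],(400,300)),cv2.resize(t['color'],(400,300))]))"
```

```text
(array([ 4.39600e-01, -2.98600e-01,  1.47700e-01,  4.40000e-02,
        8.47664e+01]), np.float64(0.0577), np.float64(84.7), 8027)
(array([0.5751, 0.2418, 0.0533, 0.1007, 6.6859]), np.float64(0.0732), np.float64(97.3), 957) (array([0.66  , 0.258 , 0.0552, 0.0792, 8.1581]), np.float64(0.0731), np.float64(97.5), 702)
(array([0.0005, 0.0596, 0.0007]), np.float64(0.09))
[ 0.43938931 -0.29640004  0.15962874] [-8.99816783e+01 -3.28281477e-03 -9.55082178e+01] [ 0.0894838  -0.2272733  -0.66062584]
```

View pics/v5.png

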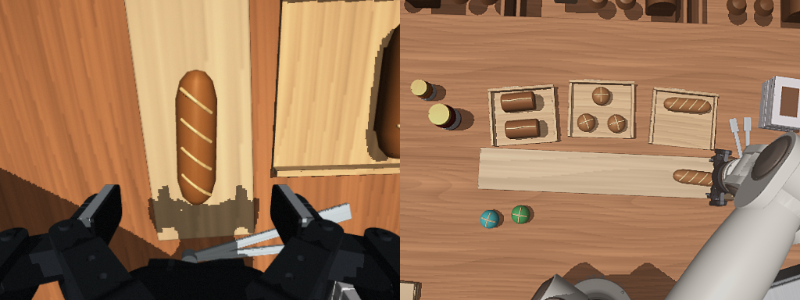

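The loaf is placed at (.575,.242), parallel to the old one. Next is the baton, at (195,135) in the wrist view.

move_arm:
  deltas:
    - [[0.0015, 0.035, 0, 0], [0.0015, 0.07, 0, 0], [0.0015, 0.1, 0, 0], [0.0015, 0.13, 0, 0], [0.0015, 0.143, 0, 0]]

```text
time: 20.8
ee_pos: [0.438, -0.2971, 0.0137]
tcp_rot: [-90.2, 0.1, -95.5]
wrist_force: [0.3, 0.3, 0.8]
opening: 0.085
```

move_arm:
  deltas:
    - [[0, 0, 0, 0], [0, 0, 0, 0], [0, 0, 0, 0], [0, 0, 0, 0], [0, 0, 0, 0]]
  claw: 0.02
  newtons: 30

```text
time: 21.3
ee_pos: [0.4399, -0.2992, 0.0183]
tcp_rot: [-89.8, -0.1, -95.6]
wrist_force: [-0.5, 0.5, 6.9]
opening: 0.0433
```

move_arm:
  deltas:
    - [[0, 0, 0, 0], [0, 0, 0, 0], [0, 0, 0, 0]]

```text
time: 21.6
ee_pos: [0.44, -0.2992, 0.0184]
tcp_rot: [-89.8, -0.1, -95.6]
wrist_force: [-0.8, 1.4, 7.4]
opening: 0.0431
```

move_arm:
  deltas:
    - [[0, -0.02, 0, 0], [0, -0.05, 0, 0], [0, -0.085, 0, 0], [0, -0.115, 0, 0], [0, -0.115, 0, 0]]

```text
time: 22.1
ee_pos: [0.4407, -0.2999, 0.1367]
tcp_rot: [-89.6, -0.2, -95.6]
wrist_force: [0.5, -0.1, -1.5]
opening: 0.0431
```

```bash
python3 -c "
from h import *
print(go(.581,-.2565,.13,-93.8)); o=get_obs(); print(o['ee_pos'],o['tcp_rot'],o['wrist_force'])
c=dict(np.load('pics/w5.npz')); print(tray(c,(.621,-.2588,-.066)))
t=dict(np.load('pics/t5.npz')); print(blob(t,.667,-.264,.065,lo=.041))"
```

```text
(array([-0.0569,  0.0067,  0.1354]), np.float64(-1.8))
[ 0.44069496 -0.29993594  0.13670525] [-89.60643497  -0.21663027 -95.59865008] [ 0.46210787 -0.09666771 -1.48324749]
(array([ 0.5576, -0.2542]), np.float64(-2.38), np.float64(0.0016), 3003, array([ 0.5176, -0.2525]))
(array([ 6.67000e-01, -2.63600e-01,  1.28900e-01,  4.18000e-02,
        8.80156e+01]), np.float64(0.0587), np.float64(87.7), 802)
```

move_arm:
  deltas:
    - [[-0.012, 0, 0.028, -0.5], [-0.024, 0, 0.056, -1], [-0.036, 0, 0.085, -1.5], [-0.048, 0, 0.114, -2.4], [-0.057, 0, 0.136, -2.4]]

```text
time: 22.6
ee_pos: [0.5813, -0.2545, 0.1307]
tcp_rot: [-90.0, 0.0, -93.1]
wrist_force: [0.0, -0.4, -0.7]
opening: 0.0432
```

move_arm:
  deltas:
    - [[0, 0.02, 0, 0], [0, 0.05, 0, 0], [0, 0.08, 0, 0], [0, 0.105, 0, 0], [0, 0.105, 0, 0]]

```text
time: 23.1
ee_pos: [0.5775, -0.2542, 0.022]
tcp_rot: [-90.4, 0.1, -93.2]
wrist_force: [0.1, -0.3, -1.2]
opening: 0.043
```

move_arm:
  deltas:
    - [[0, 0.002, 0, 0], [0, 0.004, 0, 0], [0, 0.006, 0, 0], [0, 0.006, 0, 0]]

```text
time: 23.5
ee_pos: [0.5802, -0.2554, 0.0211]
tcp_rot: [-89.9, -0.0, -93.2]
wrist_force: [-0.1, -0.1, -1.4]
opening: 0.0431
```

```bash
python3 -c "
from h import *
print(go(.581,-.2565,.014,-93.2)); o=get_obs(); print(o['ee_pos'],o['tcp_rot'],o['wrist_force'])"
```

```text
(array([0.001 , 0.0071, 0.0008]), np.float64(0.0))
[ 0.58021915 -0.25541273  0.02108009] [-8.99337126e+01 -2.43003383e-02 -9.31992351e+01] [-0.14046166 -0.10327079 -1.41790755]
```

move_arm:
  deltas:
    - [[0.001, 0.002, 0, 0], [0.001, 0.004, 0, 0], [0.001, 0.006, 0, 0], [0.001, 0.006, 0, 0], [0.001, 0.006, 0, 0]]

```text
time: 24.0
ee_pos: [0.5798, -0.2563, 0.0144]
tcp_rot: [-90.0, -0.0, -93.2]
wrist_force: [-0.7, 1.6, 2.3]
opening: 0.0429
```

move_arm:
  deltas:
    - [[0, 0.001, 0, 0], [0, 0.002, 0, 0], [0, 0.002, 0, 0], [0, 0.002, 0, 0]]

```text
time: 24.4
ee_pos: [0.5799, -0.2563, 0.0143]
tcp_rot: [-89.9, -0.0, -93.2]
wrist_force: [-7.7, 2.1, 14.9]
opening: 0.043
```

Contact confirmed. I'll release, lift and retreat toward the robot.

move_arm:
  deltas:
    - [[0, -0.001, 0, 0], [0, -0.001, 0, 0], [0, -0.001, 0, 0], [0, -0.001, 0, 0], [0, -0.001, 0, 0]]
  claw: 0.065

```text
time: 24.9
ee_pos: [0.5797, -0.2562, 0.013]
tcp_rot: [-90.0, 0.0, -93.2]
wrist_force: [0.3, 0.2, 0.1]
opening: 0.0649
```

move_arm:
  deltas:
    - [[0, -0.015, 0, 0], [0, -0.04, 0, 0], [0, -0.075, 0, 0], [0, -0.11, 0, 0], [0, -0.15, 0, 0]]

```text
time: 25.4
ee_pos: [0.5794, -0.2561, 0.1654]
tcp_rot: [-90.0, 0.0, -93.2]
wrist_force: [-0.3, -0.4, 0.2]
opening: 0.0652
```

move_arm:
  deltas:
    - [[0, 0, -0.04, 0], [0, -0.02, -0.08, 0], [0, -0.04, -0.12, 0], [0, -0.06, -0.16, 0], [0, -0.08, -0.2, 0]]

```text
time: 25.9
ee_pos: [0.3784, -0.2446, 0.2452]
tcp_rot: [-89.9, -0.0, -93.2]
wrist_force: [0.8, -0.7, 0.8]
opening: 0.0649
```

move_arm:
  deltas:
    - [[0.02, 0, -0.02, 0], [0.02, 0, -0.02, 0], [0.02, 0, -0.02, 0]]

```text
time: 26.2
ee_pos: [0.3588, -0.2641, 0.2444]
tcp_rot: [-89.9, -0.0, -93.3]
wrist_force: [-0.3, -0.4, 0.3]
opening: 0.0648
```

```bash
python3 -c "
from h import *
t=snap('top','t6')
for a in [(.602,.047,.045,.028),(.602,-.046,.045,.028),(.687,.004,.036,.028),(.575,.242,.055,.042),(.659,.258,.04,.042),(.581,-.256,.085,.03),(.667,-.264,.065,.041)]: print(blob(t,a[0],a[1],a[2],lo=a[3]))
cv2.imwrite('pics/v6.png',cv2.resize(t['color'][85:265,95:440],None,fx=2.3,fy=2.3,interpolation=cv2.INTER_CUBIC)); print(get_obs()['ee_pos'])"
```

```text
(array([6.01400e-01, 4.76000e-02, 5.55000e-02, 5.43000e-02, 5.98813e+01]), np.float64(0.0541), np.float64(79.6), 431)
(array([ 6.02000e-01, -4.74000e-02,  5.57000e-02,  5.48000e-02,
        7.12074e+01]), np.float64(0.0556), np.float64(59.8), 425)
(array([0.6876, 0.004 , 0.0544, 0.0539, 1.5577]), np.float64(0.0536), np.float64(69.9), 420)
(array([0.575 , 0.2419, 0.0531, 0.1016, 7.2072]), np.float64(0.0731), np.float64(97.3), 962)
(array([0.6595, 0.2576, 0.0537, 0.079 , 7.7585]), np.float64(0.0734), np.float64(97.5), 698)
(array([ 0.6118, -0.258 ,  0.1448,  0.1075, 86.9208]), np.float64(0.0576), np.float64(96.8), 1286)
(array([ 6.66200e-01, -2.63800e-01,  1.28500e-01,  4.19000e-02,
        8.68732e+01]), np.float64(0.0574), np.float64(88.2), 803)
[ 0.35917248 -0.26387367  0.24388393]
```

View pics/v6.png

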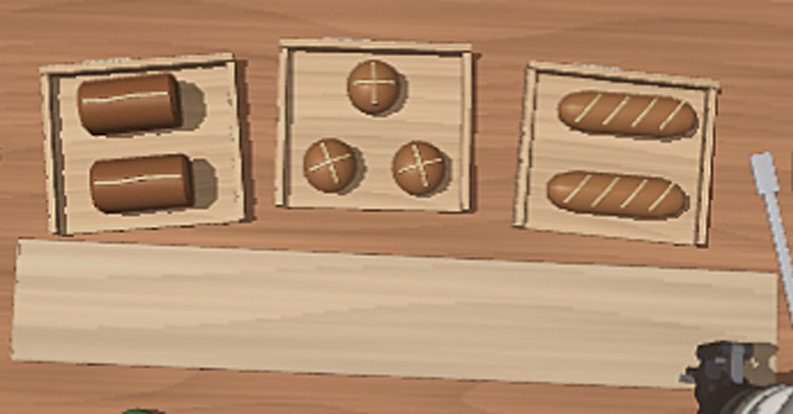

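The picture shows every piece in its back row, upright and clear of its neighbours, with the old pieces unmoved and the board empty.

```bash
python3 -c "
from h import *
t=dict(np.load('pics/t6.npz')); W=cloud(t); q=W[(W[...,0]>.545)&(W[...,0]<.615)&(abs(W[...,1]+.256)<.085)&(W[...,2]>.03)&(W[...,2]<.08)]
print(cv2.minAreaRect(q[:,:2].astype(np.float32))); print(job_done())"
```

```text
((0.5800325870513916, -0.25624656677246094), (0.14481402933597565, 0.043857723474502563), 86.92083740234375)
the job is handed in; nothing more can be done
None
```

All four fresh pieces are in the back rows of their matching trays, and I handed the job in at about 26 s of the 102 s allowed. Each was lowered until the wrist force showed contact, then released.

Last checks from the top camera:

| Piece | Where it lies | Against its place |
|---|---|---|
| Rolls | behind the old roll, left and right | within about 2 mm, with a gap of about 37 mm between them |
| Loaf | behind the old loaf | about 1 mm off; within about 1° of the old loaf |
| Baton | behind the old baton | about 1 mm off; within about 1° of the old baton |

- **Old pieces:** they stayed within about 1 mm of where they started, and nothing touches anything else. The decoys were left alone.
- **Old loaf off centre:** it sits about 10 mm left of its tray's centre and about 2° off the tray's axis, and was so before I started. I centred the fresh loaf in the tray and set its angle between the two.
- **Readings that disagreed:**
    - One wrist-camera fit of the baton tray saw only part of it and came out about 6 cm off, so I used the top-camera fit.
    - Two quick readings also included fingers or a neighbouring piece, and I measured those again.

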